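# Dry-stack a model tug, ballast lowest

### The job

Dry-fit the model tug from the bottom up, heaviest part lowest: lay the steel ballast bar lengthwise in the middle of the hull's open well, set the deckhouse centred over it on the deck, the boat deck centred on the deckhouse, then the wheelhouse in the middle of the boat deck's forward (bow) half, and last the funnel in the middle of its after half. Everything stands upright, in line with the hull and let go; do not push the two round paint jars about or knock them over.

Things in the scene. Friction and masses are not known exactly. Their poses are not given: they have to be found in the camera images.
- hull: grey resin tug hull, 275 long, 110 wide, fixed on the 3 mm thick green mat all parts lie on. Pointed bow (+x), round stern. Deck 50 above its underside (winch at x 100 reaches 67). Open well amidships, centred on the origin: 104 (x) by 78 (y), flat floor 26 above the underside, 24 deep. Origin: centre of the underside; x to the bow, y to port, z up.
- ballast: plain bright steel bar, 84 long (x), 18 wide (y), 18 high, the heaviest part (about 0.2 kg). Its origin is the centre of its underside; z up.
- deckhouse: grey resin deckhouse, the largest part: a flat foot plate 124 (x) by 96 (y), 6 thick, carrying in its middle a block 104 (x) by 52 (y) and 24 high with round portholes; 30 high in all; same fore and aft, about 0.15 kg. Its foot plate rests on the hull's deck round the well. Its origin is the centre of its underside; z up.
- boat_deck: grey resin boat deck: plain block 96 (x) by 46 (y), 22 high, with square windows on its long sides; same fore and aft, about 0.08 kg. Its origin is the centre of its underside; z up.
- wheelhouse: grey resin wheelhouse: small block 34 (x) by 44 (y), 24 high, dark windows on all four sides; same fore and aft; its 44 side goes across the ship; about 35 g. Its origin is the centre of its underside; z up.
- funnel: grey resin funnel: upright round tube 24 in diameter on a foot disc 32 in diameter and 4 thick; 38 high in all; about 25 g. Its origin is the centre of its underside; z up.
- jar_a: paint jar, bystander: glass, round, 34 in diameter, 44 high, white cap, standing upright. Its origin is the centre of its underside; z up.
- jar_b: a second paint jar just like jar_a, bystander, on the other side of the hull. Its origin is the centre of its underside; z up.

How it is judged:
On the way, in this order (a step that is already met when the one before it is completed fails the run):
1. the steel ballast bar lies lengthwise in the middle of the hull's well, let go (x of ballast in the frame of hull between -0.012 and 0.012 m and y of ballast in the frame of hull between -0.012 and 0.012 m and z of ballast in the frame of hull between 0.022 and 0.03 m and angle between the x axis of ballast and the x axis of hull, either way round below 0.2 rad and contact force between the fingers and ballast below 0.3 N and linear speed of ballast below 0.02 m/s), for 0.2 s.
2. the deckhouse sits on the deck over the well, in line with the hull, let go (x of deckhouse in the frame of hull between -0.008 and 0.008 m and y of deckhouse in the frame of hull between -0.008 and 0.008 m and z of deckhouse in the frame of hull between 0.046 and 0.054 m and angle between the x axis of deckhouse and the x axis of hull, either way round below 0.15 rad and angle between deckhouse's own z axis and vertical below 0.1 rad and contact force between the fingers and deckhouse below 0.3 N and linear speed of deckhouse below 0.02 m/s), for 0.2 s.
3. the boat deck lies on the deckhouse, in line with the hull, let go (x of boat_deck in the frame of deckhouse between -0.01 and 0.01 m and y of boat_deck in the frame of deckhouse between -0.008 and 0.008 m and z of boat_deck in the frame of hull between 0.075 and 0.085 m and angle between the x axis of boat_deck and the x axis of hull, either way round below 0.17 rad and angle between boat_deck's own z axis and vertical below 0.1 rad and contact force between the fingers and boat_deck below 0.3 N and linear speed of boat_deck below 0.02 m/s), for 0.2 s.
4. the wheelhouse stands on the forward half of the boat deck, square to the hull, let go ((x of wheelhouse in the frame of boat_deck between 0.012 and 0.036 m or x of wheelhouse in the frame of boat_deck between -0.036 and -0.012 m) and y of wheelhouse in the frame of boat_deck between -0.01 and 0.01 m and x of wheelhouse in the frame of hull above 0 m and z of wheelhouse in the frame of hull between 0.096 and 0.108 m and angle between the x axis of wheelhouse and the x axis of hull, either way round below 0.2 rad and angle between wheelhouse's own z axis and vertical below 0.1 rad and contact force between the fingers and wheelhouse below 0.3 N and linear speed of wheelhouse below 0.02 m/s), for 0.2 s.
5. the funnel stands on the after half of the boat deck, let go ((x of funnel in the frame of boat_deck between 0.012 and 0.036 m or x of funnel in the frame of boat_deck between -0.036 and -0.012 m) and y of funnel in the frame of boat_deck between -0.01 and 0.01 m and x of funnel in the frame of hull below 0 m and z of funnel in the frame of hull between 0.096 and 0.108 m and angle between funnel's own z axis and vertical below 0.1 rad and contact force between the fingers and funnel below 0.3 N and linear speed of funnel below 0.02 m/s), for 0.2 s.
At the end, for the whole second after the job is handed in: Off centre at most (mm along, across; rad off the hull): bar on well floor 12, 12, 0.2; deckhouse on deck 8, 8, 0.15; boat deck on it 10, 8, 0.17; wheelhouse forward (0.2) and funnel aft on boat deck, 12, 10 from the middle of its half. Upright within 0.1 rad, released, at rest (all of step 1 and all of step 2 and all of step 3 and all of step 4 and all of step 5); the robot touches nothing.
It fails at once if a paint jar is pushed more than 25 mm or knocked over (distance of any of jar_a, jar_b from where it was at the start of the episode above 0.025 m or angle between any of jar_a, jar_b's own z axis and vertical above 0.5 rad).
It also fails if it takes over 115 s, if anything falls off the work surface, if the arm or the gripper's body presses on something with over 40 N, if the wrist force passes 120 N, or if a joint passes its speed limit or range.

### The arm

A 7-joint arm with a two-finger parallel gripper is mounted at the origin on the work surface. World frame = base frame: x ahead of the robot, y to its left, z up, the work surface at z = 0. Lengths are in m, angles in rad, forces in N, time in s.
With the tool pointing down it reaches from about 0.4 to 0.875 m from the base axis. Payload 19.3 kg.
Tool frame: the origin (TCP) lies at the very end of the fingers, on their centre line; the grasp point (between the pads) lies 19 mm behind it; z points along the fingers, y is the line along which they close (so a half turn about z gives the same grasp; the last joint's range is limited). The gripper opens to 85 mm and grips with 20 to 120 N. Pads are 22 mm wide; open, the fingers measure 114 mm over their backs; the gripper's body (76 mm by 85 mm) begins 54 mm behind the grasp point. The pads swing forward as they close: fully open they stand 13 mm farther back than shut.
Start: joints at [-1.181, 0.521, -0.036, 1.599, 0.021, 1.021, -0.113], TCP at [0.277, 0.56, 0.231] pointing down, gripper open.
Joint ranges: [-2.91, 2.91], [-0.3, 2.13], [-1.5, 1.42], [0.17, 2.43], [-1.26, 4.41], [0.16, 1.93], [-2.52, 2.52]. Speed limits (rad/s): [1.89, 1.89, 2.39, 2.39, 3.01, 3.01, 3.01].

### API

Orientations are given as [roll, pitch, yaw] about the fixed x, y, z axes, in that order (R = Rz(yaw) Ry(pitch) Rx(roll)).
In Python, from workcell import bot gives the robot as it stands.
- The arm moves only by the shell command python3 -m crank 'ROWS' [FORCE]. ROWS is a JSON object of lists of equal length, an entry for each row: "travel": the shift along the world's x, y, z in cm, a list of three; "turn": the turn, a rotation vector about the world's x, y, z in degrees, a list of three; "gripper": the closure, from 0 (fully open) to 1 (shut). A call has exactly 5 rows; each row is the pose to reach, as a shift and turn from the pose commanded when the call began; what a row does not reach only later rows make up. A row lasts 1/10 s, in which the tool goes at most 50 mm and 8.59 degrees, less where a joint would pass 70% of its speed; a pose out of reach is approached as far as the arm can. A call with a gripper value outside its range is refused whole. The fingers move at their own pace and stop on an object; FORCE is the grip in N (left out, the last holds). Time passes only in rows, so rows that repeat a pose let the fingers close, or fill a call up. It gives the time, the measured TCP pose, the force, the opening and the grip force at its end, in the units of the state.
- bot.observe(): the state, without advancing time (a new reading comes with each control period).
- bot.grab_frame(name): name is "scene" or "top" or "wrist"; returns a dict with "pixels" (400x640x3 uint8, red, green, blue), "fx", "fy", "cx", "cy" (pixels), "extrinsics" (4x4, takes a point from world to camera coordinates). Camera axes: x right, y down, z forward; pixel columns grow to the right and rows downward; lengths in m; the calibration is good to about 2 mm. A picture is of the moment at which its call begins. There is no depth.
- bot.job_done(): hands the job in; it is judged then, once.
The state is a dict: "clock": time; "qpos": joint angles; "qd": joint speeds; "joint_efforts": joint torques, N m; "position": TCP position; "tool_rot": TCP orientation; "force": force on the tool from outside, world axes, zero at the start; "moment": the same for the moment, N m; "grip_width": finger opening in m; "finger_force": force on a finger pad.
Only numpy, scipy, OpenCV 4.12 (cv2) and the standard library are available. Lean on these libraries where they do the work, as an engineer would, in place of code of your own. Each camera call takes 0.05 s, during which the arm holds its last target. There are 200 camera calls.

## Working session

There is one attempt and no reset: what is moved stays moved. The work goes in short steps, Python scripts to look and compute and a shell command to move; the robot and the scene stay as the last step left them, time stands still between calls to the robot, and variables do not carry over. Pictures are saved under pics/ and viewed, at most 14 in all, crops included, and the job is handed in when it is done.

```bash
ls; mkdir -p pics
python3 - <<'E'
from workcell import bot
import cv2,json,numpy as np,pickle
s=bot.observe();print({k:np.round(v,3).tolist() for k,v in s.items()})
for n in["top","scene"]:
    f=bot.grab_frame(n);cv2.imwrite(f"pics/{n}0.png",f["pixels"][:,:,::-1]);pickle.dump(f,open(f"{n}0.pkl","wb"))
    print(n,f["fx"],f["fy"],f["cx"],f["cy"]);print(np.round(f["extrinsics"],3).tolist())
E
```

```text
pics
{'clock': 0.0, 'qpos': [-1.181, 0.522, -0.036, 1.6, 0.021, 1.021, -0.113], 'qd': [0.001, -0.0, -0.0, -0.0, -0.001, 0.001, 0.001], 'joint_efforts': [-0.0, -92.711, 1.979, -36.993, 0.018, 0.008, 0.0], 'position': [0.277, 0.56, 0.231], 'tool_rot': [-3.14, 0.0, 2.682], 'force': [0.642, -0.004, -0.452], 'moment': [0.017, 0.014, 0.028], 'finger_force': 0.0, 'grip_width': 0.085}
top 413.38304044548033 413.38304044548033 322.7694890760606 200.67247312765224
[[0.002, -1.0, -0.022, 0.016], [-0.997, -0.001, -0.072, 0.504], [0.072, 0.022, -0.997, 1.071], [0.0, 0.0, 0.0, 1.0]]
scene 504.5195704215882 504.5195704215882 313.6147463461132 197.88453374723952
[[-0.609, 0.793, 0.003, 0.309], [0.518, 0.401, -0.756, -0.237], [-0.601, -0.458, -0.655, 1.497], [0.0, 0.0, 0.0, 1.0]]
```

View pics/top0.png

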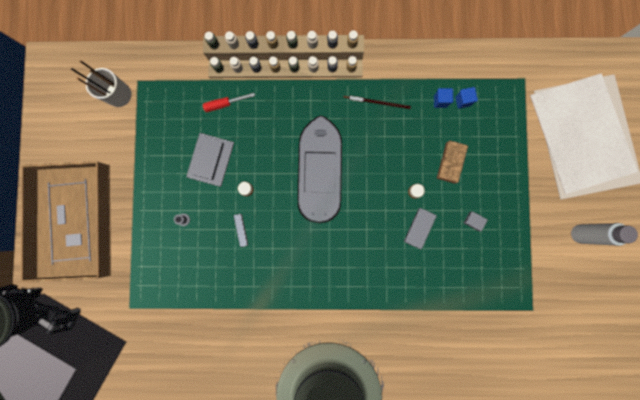

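View pics/scene0.png

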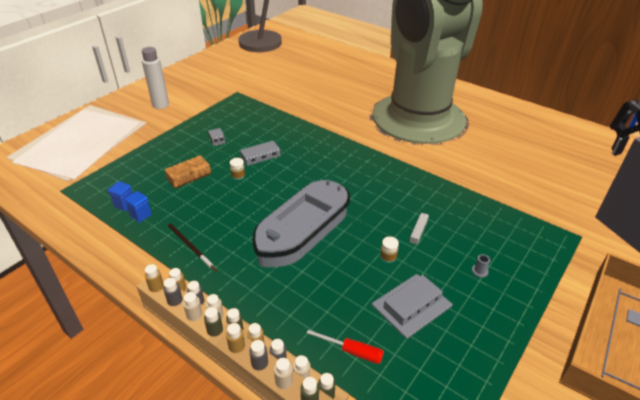

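The top view has world +x up and +y left. In pixels: hull (320,170) with the bow up, deckhouse (210,160), ballast (240,230), funnel (181,220), boat deck (421,229), wheelhouse (476,221), jars (245,188) and (417,190). The scene view agrees with this.

```bash
cat > h.py <<'E'
import numpy as np,cv2,pickle
def cast(f,uv,z):
    K=np.array([[f["fx"],0,f["cx"]],[0,f["fy"],f["cy"]],[0,0,1]]);E=np.array(f["extrinsics"]);R,t=E[:3,:3],E[:3,3]
    uv=np.atleast_2d(uv).astype(float);d=np.c_[uv,np.ones(len(uv))]@np.linalg.inv(K).T@R;c=-R.T@t
    return (c+d*((z-c[2])/d[:,2])[:,None])[:,:2]
def proj(f,p):
    q=np.atleast_2d(p)@np.array(f["extrinsics"])[:3,:3].T+np.array(f["extrinsics"])[:3,3]
    return np.c_[f["fx"]*q[:,0]/q[:,2]+f["cx"],f["fy"]*q[:,1]/q[:,2]+f["cy"]]
def blobs(f,scale=4):
    im=cv2.resize(f["pixels"],None,fx=scale,fy=scale,interpolation=cv2.INTER_CUBIC)
    hsv=cv2.cvtColor(im,cv2.COLOR_RGB2HSV)
    m=((hsv[...,1]<85)&(hsv[...,2]>45)).astype(np.uint8)*255
    m=cv2.morphologyEx(m,cv2.MORPH_OPEN,np.ones((9,9)))
    cs,_=cv2.findContours(m,cv2.RETR_EXTERNAL,cv2.CHAIN_APPROX_NONE)
    return m,[(c[:,0].astype(float)+.5)/scale-.5 for c in cs]
def rect(P):
    (x,y),(a,b),an=cv2.minAreaRect((P*1000).astype(np.float32))
    if a<b:a,b,an=b,a,an+90
    return np.round([x,y,a,b,(an+90)%180-90],1)
E
python3 - <<'E'
from h import *
f=pickle.load(open("top0.pkl","rb"));E=f["extrinsics"];print(-E[:3,:3].T@E[:3,3])
m,cs=blobs(f)
Z={"hull":((320,170),.053),"deckhouse":((210,160),.006),"ballast":((240,230),.012),"funnel":((181,220),.022),"boat":((421,229),.014),"wheel":((476,221),.015),"jar_a":((245,188),.047),"jar_b":((417,190),.047)}
for n,(p,z) in Z.items():
    for c in cs:
        if cv2.pointPolygonTest(c.astype(np.float32),p,False)>=0 : print(n,rect(cast(f,c,z)),c.min(0),c.max(0))
cv2.imwrite("pics/m.png",cv2.resize(m,(640,400)))
im=f["pixels"][100:260,160:500,::-1]
im=cv2.resize(im,None,fx=2.35,fy=2.35,interpolation=cv2.INTER_CUBIC);cv2.imwrite("pics/crop.png",im)
# well: dark inner lines
E
```

```text
[ 0.42578556 -0.00711045  1.1045003 ]
hull [584.4  24.4 276.3 111.9  -1.2] [297.375 115.625] [341.375 222.375]
deckhouse [617.3 323.  129.8 102.1 -15.5] [185.875 132.375] [233.375 186.125]
ballast [426.8 235.5  90.3  25.6  12.7] [233.125 213.125] [247.375 246.625]
funnel [454.3 390.   44.7  34.3 -89.9] [172.875 212.875] [189.625 225.875]
boat [ 433.  -237.9  102.6   53.3  -24.9] [403.875 207.625] [435.875 248.625]
wheel [ 451.4 -382.4   52.7   41.7   60.5] [463.875 211.125] [486.875 230.875]
jar_a [534.6 219.1  40.5  39.5  56.4] [236.625 180.625] [252.875 196.125]
jar_b [ 528.  -224.5   40.8   39.8  -90. ] [408.875 182.875] [424.875 198.375]
```

View pics/m.png

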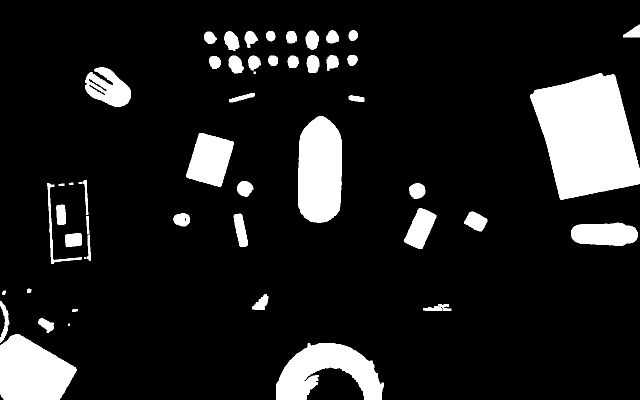

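View pics/crop.png

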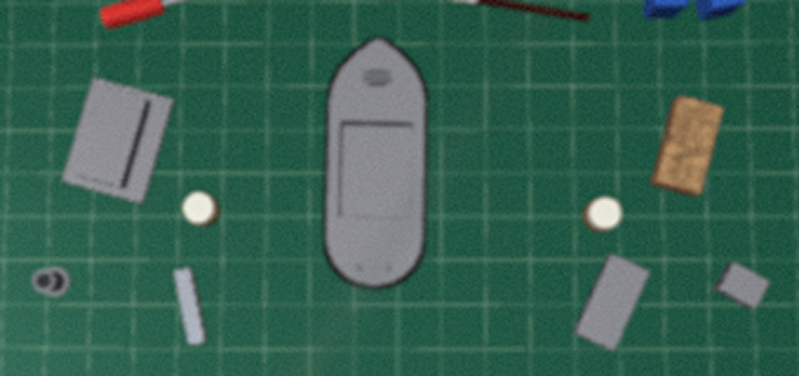

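The masks are clean and the sizes match once a uniform ~5 mm mask margin is allowed for. Next I hover over the ballast and look with the wrist camera.

```bash
python3 -m crank '{"travel":[[3,-4,0],[6,-8,0],[9,-12,0],[12,-16,0],[15,-20,0]],"turn":[[0,0,8],[0,0,16],[0,0,24],[0,0,32],[0,0,39]],"gripper":[0,0,0,0,0]}' 40
python3 -m crank '{"travel":[[0,-4,0],[0,-8,-1],[0,-12.4,-2],[0,-12.4,-3],[0,-12.4,-3]],"turn":[[0,0,0],[0,0,0],[0,0,0],[0,0,0],[0,0,0]],"gripper":[0,0,0.3,0.3,0.3]}' 40
python3 - <<'E'
from workcell import bot
from h import *
f=bot.grab_frame("wrist");cv2.imwrite("pics/w1.png",f["pixels"][:,:,::-1]);pickle.dump(f,open("w1.pkl","wb"))
s=bot.observe();print(s["clock"],s["position"],s["tool_rot"],s["grip_width"]);E=f["extrinsics"];print(-E[:3,:3].T@E[:3,3])
E
```

```text
clock: 0.6
position: [0.4276, 0.359, 0.2312]
tool_rot: [-3.141, -0.0, -2.915]
force: [0.8, 0.8, -0.0]
grip_width: 0.0857
finger_force: 0.0
clock: 1.1
position: [0.4265, 0.2358, 0.2005]
tool_rot: [-3.141, -0.001, -2.922]
force: [0.3, 0.8, 0.2]
grip_width: 0.0594
finger_force: 0.0
1.15 [0.42669871 0.23703216 0.20111096] [ 3.14158598e+00 -7.00890300e-04 -2.92078708e+00] 0.0596342523744496
[0.3461193  0.2172902  0.34309625]
```

View pics/w1.png

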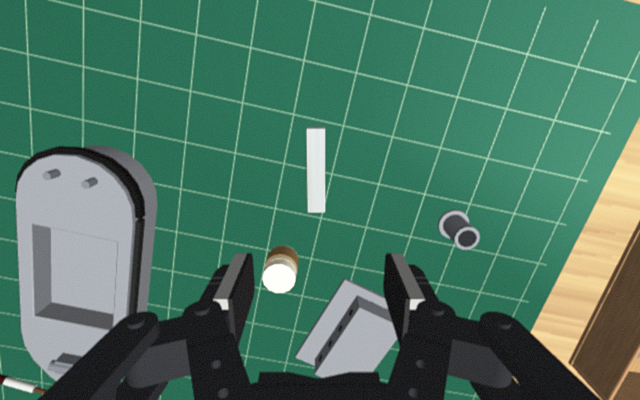

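The ballast is at (316,170), in line with the gripper. The jar is at (280,270), and the hull well and funnel are also visible.

Run:
```python
from h import *
f=pickle.load(open("w1.pkl","rb"))
m,cs=blobs(f)
for n,p,z in[("ballast",(316,170),.012),("funnel",(462,238),.022),("jar",(280,275),.04)]:
    for c in cs:
        if abs(cv2.pointPolygonTest(c.astype(np.float32),p,True))<8 or cv2.pointPolygonTest(c.astype(np.float32),p,False)>=0: print(n,rect(cast(f,c,z)),c.min(0),c.max(0))
t=pickle.load(open("top0.pkl","rb"))
w=np.array([[340,122],[413,123],[340,216],[413,216]])/2.35+[160,100]-.3
P=cast(t,w,.053);print("well top",P.round(4).tolist(),P.mean(0))
w=np.array([[33,224],[118,242]]);print(cast(f,w,.053))
```

```text
ballast [427.8 232.9  89.   20.5  12.8] [305.375 126.125] [326.125 212.875]
funnel [455.  388.9  52.7  32.7  49.3] [437.625 209.125] [479.625 249.625]
jar [534.2 218.3  45.2  35.3   1. ] [260.875 255.375] [297.375 293.125]
well top [[0.6283, 0.0637], [0.6271, -0.0163], [0.5249, 0.0632], [0.5249, -0.0163]] [0.57628665 0.02358734]
[[ 0.52321274 -0.01267759]
 [ 0.52475493  0.06441444]]
```

```bash
python3 -m crank '{"travel":[[0,-0.2,-4.5],[0,-0.2,-9],[0,-0.2,-13.5],[0,-0.2,-17],[0,-0.2,-19.3]],"turn":[[0,0,0],[0,0,0],[0,0,0],[0,0,0],[0,0,0]],"gripper":[0.3,0.3,0.3,0.3,0.3]}' 40
python3 -m crank '{"travel":[[0,0,-0.2],[0,0,-0.2],[0,0,-0.2],[0,0,-0.2],[0,0,-0.2]],"turn":[[0,0,0],[0,0,0],[0,0,0],[0,0,0],[0,0,0]],"gripper":[1,1,1,1,1]}' 40
python3 -m crank '{"travel":[[0,0,0],[0,0,0],[0,0,0],[0,0,0],[0,0,0]],"turn":[[0,0,0],[0,0,0],[0,0,0],[0,0,0],[0,0,0]],"gripper":[1,1,1,1,1]}' 40
```

```text
clock: 1.65
position: [0.426, 0.2359, 0.006]
tool_rot: [-3.141, -0.002, -2.919]
force: [0.6, -0.2, 1.1]
grip_width: 0.0596
finger_force: 0.0
clock: 2.15
position: [0.4275, 0.2355, 0.0077]
tool_rot: [3.141, 0.002, -2.921]
force: [-1.8, 0.6, 10.8]
grip_width: 0.0166
finger_force: 40.6
clock: 2.65
position: [0.4275, 0.2355, 0.0077]
tool_rot: [3.141, 0.002, -2.921]
force: [-1.2, 0.5, 10.0]
grip_width: 0.0166
finger_force: 40.6
```

```bash
python3 -m crank '{"travel":[[0,0,3],[0,0,7],[0,0,11],[0,0,15],[0,0,17]],"turn":[[0,0,0],[0,0,0],[0,0,0],[0,0,0],[0,0,0]],"gripper":[1,1,1,1,1]}' 40
python3 -m crank '{"travel":[[2,-3,0],[5,-7,0],[8,-11,0],[11,-15,0],[13.5,-19.5,0]],"turn":[[0,0,-2],[0,0,-5],[0,0,-8],[0,0,-12],[0,0,-14]],"gripper":[1,1,1,1,1]}' 40
python3 -m crank '{"travel":[[1,-1.2,0],[1.4,-1.6,0],[1.4,-1.6,0],[1.4,-1.6,0],[1.4,-1.6,0]],"turn":[[0,0,0],[0,0,0],[0,0,0],[0,0,0],[0,0,0]],"gripper":[1,1,1,1,1]}' 40
python3 - <<'E'
from workcell import bot
from h import *
f=bot.grab_frame("wrist");cv2.imwrite("pics/w2.png",f["pixels"][:,:,::-1]);pickle.dump(f,open("w2.pkl","wb"))
s=bot.observe();print(s["clock"],s["position"],s["tool_rot"],s["grip_width"])
E
```

```text
clock: 3.15
position: [0.4277, 0.2352, 0.1804]
tool_rot: [3.14, 0.004, -2.921]
force: [-0.4, 1.1, -2.1]
grip_width: 0.0166
finger_force: 39.9
clock: 3.65
position: [0.5625, 0.0396, 0.1774]
tool_rot: [3.141, 0.002, 3.116]
force: [0.6, 0.4, -2.0]
grip_width: 0.0169
finger_force: 39.9
clock: 4.15
position: [0.5746, 0.0265, 0.1765]
tool_rot: [3.141, 0.0, 3.12]
force: [-0.6, -1.0, -1.7]
grip_width: 0.0167
finger_force: 39.9
4.2 [0.57470658 0.02630236 0.17650455] [3.14132024e+00 3.64767651e-05 3.11994310e+00] 0.017046657162892886
```

View pics/w2.png

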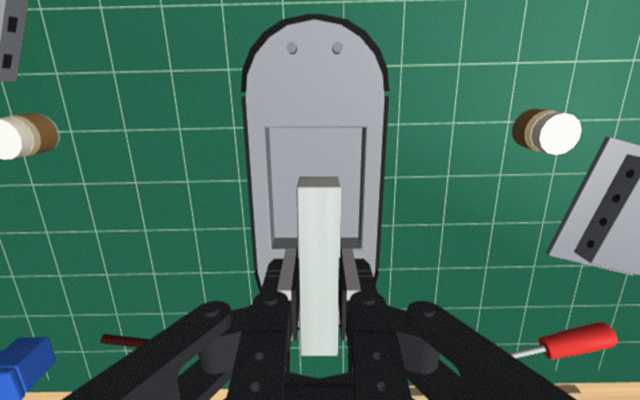

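The well's aft rim corners are at (265,127) and (368,127), and its forward rim is at row ~248. The bar hangs straight, with its aft face at rows 178–187.

Run:
```python
from h import *
f=pickle.load(open("w2.pkl","rb"));t=pickle.load(open("top0.pkl","rb"))
print(cast(f,[[265,127],[368,127],[272,248],[363,248]],.053).round(4).tolist())
print("floor",cast(f,[[272,239]],.029).round(4).tolist())
print("hull edges", cast(f,[[245,92],[386,92],[314,17]],.053).round(4).tolist(),"winch top",cast(t,[[320.1,132.5]],.068))
g=cv2.cvtColor(f["pixels"],cv2.COLOR_RGB2GRAY).astype(int);print(g[120:134,290],g[232:256,284],g[150,258:278],g[150,355:375])
```

```text
[[0.5233, -0.0143], [0.525, 0.065], [0.6267, -0.0156], [0.6284, 0.0632]]
floor [[0.6295, -0.0188]]
hull edges [[0.4972, -0.0274], [0.4994, 0.0778], [0.4482, 0.0254]] winch top [[0.67455478 0.02290726]]
[167 167 164 170 170 163 151 145 160 163 167 164 164 167] [161 163 165 164 163 134  96  73  76  77  79  84  75  79  78  81 107 143
 161 159 147 141 129 121] [162 165 165 170 164 170 172 155 121 106 101 114 145 163 167 166 165 165
 164 165] [169 170 167 169 173 164 108  57  55  69 109 151 170 171 168 171 168 173
 171 169]
```

```bash
python3 -m crank '{"travel":[[0.1,-0.2,-3],[0.1,-0.2,-7],[0.1,-0.2,-10.5],[0.1,-0.2,-12.5],[0.1,-0.2,-13.7]],"turn":[[0,0,0],[0,0,0],[0,0,0],[0,0,0],[0,0,0]],"gripper":[1,1,1,1,1]}' 40
python3 -m crank '{"travel":[[0,0,-0.2],[0,0,-0.4],[0,0,-0.5],[0,0,-0.5],[0,0,-0.5]],"turn":[[0,0,0],[0,0,0],[0,0,0],[0,0,0],[0,0,0]],"gripper":[1,1,1,1,1]}' 40
```

```text
clock: 4.7
position: [0.5752, 0.0238, 0.0377]
tool_rot: [-3.142, -0.002, 3.119]
force: [-0.8, -0.7, -1.9]
grip_width: 0.0171
finger_force: 39.8
clock: 5.2
position: [0.5765, 0.0231, 0.0349]
tool_rot: [3.141, 0.001, 3.118]
force: [-0.3, 0.2, -1.0]
grip_width: 0.0172
finger_force: 39.8
```

```bash
python3 -m crank '{"travel":[[0,0.1,-0.1],[0,0.1,-0.1],[0,0.1,-0.1],[0,0.1,-0.1],[0,0.1,-0.1]],"turn":[[0,0,0],[0,0,0],[0,0,0],[0,0,0],[0,0,0]],"gripper":[1,1,0.65,0.65,0.65]}' 40
python3 -m crank '{"travel":[[0,0,0],[0,0,0],[0,0,3],[0,0,7],[0,0,12]],"turn":[[0,0,0],[0,0,0],[0,0,0],[0,0,0],[0,0,0]],"gripper":[0.65,0.65,0.65,0.65,0.5]}' 40
python3 - <<'E'
from workcell import bot
from h import *
f=bot.grab_frame("wrist");cv2.imwrite("pics/w3.png",f["pixels"][:,:,::-1]);pickle.dump(f,open("w3.pkl","wb"))
s=bot.observe();print(s["clock"],s["position"],s["tool_rot"],s["grip_width"])
E
```

```text
clock: 5.7
position: [0.5761, 0.0242, 0.0333]
tool_rot: [3.142, 0.0, 3.118]
force: [-0.5, -0.4, 0.8]
grip_width: 0.0299
finger_force: 0.0
clock: 6.2
position: [0.5751, 0.024, 0.1536]
tool_rot: [-3.141, -0.003, 3.118]
force: [0.4, -0.1, 0.5]
grip_width: 0.0421
finger_force: 0.0
6.25 [0.57872583 0.02417746 0.16210098] [3.1405102  0.0075126  3.11760216] 0.042929869926254846
```

View pics/w3.png

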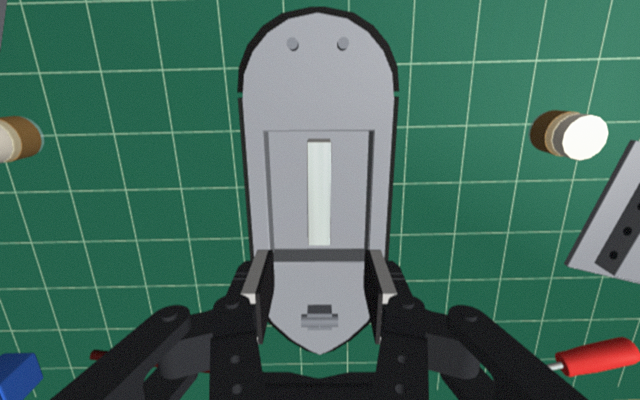

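The bar lies lengthwise in the well at (319,192). On to the deckhouse.

```bash
python3 -m crank '{"travel":[[0,3,2],[1,7,4],[2,11,4],[3,16,4],[4,20.5,4]],"turn":[[0,0,-2],[0,0,-5],[0,0,-8],[0,0,-12],[0,0,-14]],"gripper":[0.3,0.2,0.1,0.1,0.1]}' 40
python3 -m crank '{"travel":[[0,4,0],[0,8,0],[0,9.5,0],[0,9.5,0],[0,9.5,0]],"turn":[[0,0,0],[0,0,0],[0,0,0],[0,0,0],[0,0,0]],"gripper":[0.1,0.1,0.1,0.1,0.1]}' 40
python3 - <<'E'
from workcell import bot
from h import *
w=pickle.load(open("w3.pkl","rb"))
print("bar",cast(w,[[308,139],[331,139],[308,245],[330,245]],.047).round(4).tolist())
f=bot.grab_frame("wrist");cv2.imwrite("pics/w4.png",f["pixels"][:,:,::-1]);pickle.dump(f,open("w4.pkl","wb"))
s=bot.observe();print(s["clock"],s["position"],s["tool_rot"],s["grip_width"])
E
```

```text
clock: 6.75
position: [0.6162, 0.2312, 0.1936]
tool_rot: [3.141, 0.0, 2.871]
force: [-0.4, -0.3, 0.3]
grip_width: 0.0767
finger_force: 0.0
clock: 7.25
position: [0.6163, 0.323, 0.1931]
tool_rot: [-3.141, 0.0, 2.873]
force: [0.2, -0.5, 0.4]
grip_width: 0.0769
finger_force: 0.0
bar [[0.5308, 0.0166], [0.5312, 0.0334], [0.6162, 0.0138], [0.6166, 0.0316]]
7.3 [0.61657573 0.32233145 0.19330035] [-3.14070045e+00  4.59009009e-04  2.87226208e+00] 0.07706517734271023
```

View pics/w4.png

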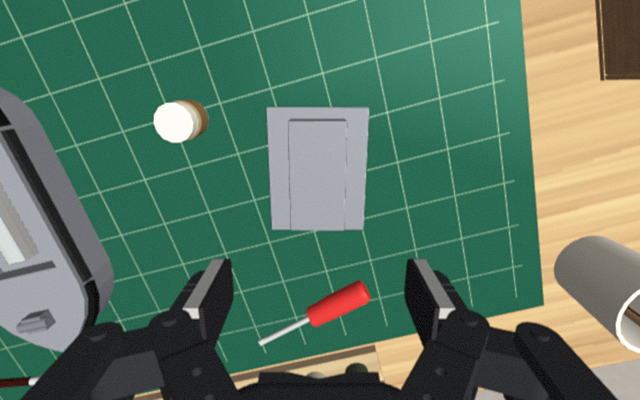

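Run:
```python
from h import *
f=pickle.load(open("w4.pkl","rb"));m,cs=blobs(f)
for c in cs:
    if cv2.pointPolygonTest(c.astype(np.float32),(318,170),False)>=0: print(rect(cast(f,c,.008)))
P=cast(f,[[267,108],[369,108],[364,230],[272,230]],.009);print(P.round(4).tolist(),P.mean(0));print(np.linalg.norm(P-np.roll(P,1,0),axis=1))
```

```text
[617.1 320.2 127.3  97.5 -15.5]
[[0.5451, 0.2918], [0.5702, 0.3832], [0.6895, 0.351], [0.664, 0.2584]] [0.61719813 0.32107465]
[0.12353476 0.09478703 0.1235328  0.09605747]
```

```bash
python3 -m crank '{"travel":[[0,-0.2,-4],[0,-0.2,-8.5],[0,-0.2,-13],[0,-0.2,-16],[0,-0.2,-17.6]],"turn":[[0,0,0],[0,0,0],[0,0,0],[0,0,0],[0,0,0]],"gripper":[0.1,0.1,0.1,0.1,0.1]}' 60
python3 -m crank '{"travel":[[0,0,-0.3],[0,0,-0.3],[0,0,-0.3],[0,0,-0.3],[0,0,-0.3]],"turn":[[0,0,0],[0,0,0],[0,0,0],[0,0,0],[0,0,0]],"gripper":[0.3,0.5,0.7,0.8,0.8]}' 60
python3 -m crank '{"travel":[[0,0,0],[0,0,0],[0,0,0],[0,0,0],[0,0,0]],"turn":[[0,0,0],[0,0,0],[0,0,0],[0,0,0],[0,0,0]],"gripper":[0.8,0.8,0.8,0.8,0.8]}' 60
```

```text
clock: 7.8
position: [0.6156, 0.3197, 0.0148]
tool_rot: [-3.139, -0.002, 2.872]
force: [0.4, -1.2, -0.2]
grip_width: 0.0767
finger_force: 0.0
clock: 8.3
position: [0.6166, 0.3223, 0.0154]
tool_rot: [3.141, 0.001, 2.874]
force: [-1.6, -0.7, 7.2]
grip_width: 0.0504
finger_force: 65.4
clock: 8.8
position: [0.6166, 0.3223, 0.0154]
tool_rot: [3.141, 0.001, 2.874]
force: [-1.9, -0.3, 7.9]
grip_width: 0.0506
finger_force: 65.6
```

```bash
python3 -m crank '{"travel":[[0,0,2],[0,0,6],[0,0,10],[0,0,13],[0,0,15]],"turn":[[0,0,0],[0,0,0],[0,0,0],[0,0,0],[0,0,0]],"gripper":[0.8,0.8,0.8,0.8,0.8]}' 60
python3 -m crank '{"travel":[[0,-3,0],[-1,-7,0],[-2,-11.5,0],[-3,-16,0],[-4,-20.5,0]],"turn":[[0,0,2],[0,0,5],[0,0,8],[0,0,11],[0,0,14.2]],"gripper":[0.8,0.8,0.8,0.8,0.8]}' 60
python3 -m crank '{"travel":[[0,-4,0],[-0.1,-7,0],[-0.1,-9,0],[-0.1,-9.3,0],[-0.1,-9.3,0]],"turn":[[0,0,0],[0,0,0],[0,0,0],[0,0,0],[0,0,0]],"gripper":[0.8,0.8,0.8,0.8,0.8]}' 60
python3 -m crank '{"travel":[[0,0,-2],[0,0,-4],[0,0,-6],[0,0,-6],[0,0,-6]],"turn":[[0,0,0],[0,0,0],[0,0,0],[0,0,0],[0,0,0]],"gripper":[0.8,0.8,0.8,0.8,0.8]}' 60
python3 - <<'E'
from workcell import bot
from h import *
f=bot.grab_frame("wrist");cv2.imwrite("pics/w5.png",f["pixels"][:,:,::-1]);pickle.dump(f,open("w5.pkl","wb"))
s=bot.observe();print(s["clock"],s["position"],s["tool_rot"],s["grip_width"],s["force"])
E
```

```text
clock: 9.3
position: [0.6167, 0.3224, 0.1674]
tool_rot: [3.139, 0.002, 2.874]
force: [1.0, -0.8, -2.2]
grip_width: 0.0502
finger_force: 64.5
clock: 9.8
position: [0.5755, 0.1154, 0.1647]
tool_rot: [-3.142, 0.001, 3.124]
force: [1.1, -0.1, -2.5]
grip_width: 0.0501
finger_force: 64.5
clock: 10.3
position: [0.5752, 0.0238, 0.1646]
tool_rot: [3.142, 0.0, 3.121]
force: [0.6, 1.2, -1.4]
grip_width: 0.0508
finger_force: 64.5
clock: 10.8
position: [0.5752, 0.0251, 0.1047]
tool_rot: [3.141, -0.0, 3.123]
force: [0.2, -0.7, -0.4]
grip_width: 0.0505
finger_force: 64.4
10.85 [0.57555551 0.02485516 0.10515213] [3.14130660e+00 8.08357368e-04 3.12244777e+00] 0.05066228867126427 [ 0.02561013 -0.54075687 -1.69276573]
```

View pics/w5.png

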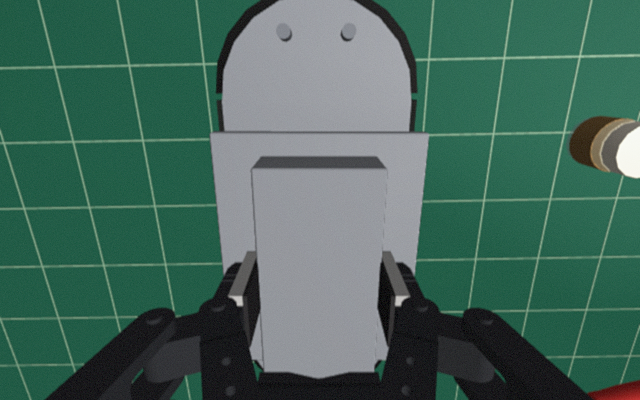

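The deckhouse hangs level over the hull. Its plate's aft edge is at row 132, columns 211–428.

```bash
python3 - <<'E'
from h import *
f=pickle.load(open("w5.pkl","rb"));P=cast(f,[[211,133],[428,133]],.0988);print(P,np.linalg.norm(P[0]-P[1]))
E
python3 -m crank '{"travel":[[0,0,-1],[0,0,-2],[0,0,-3],[0,0,-3.4],[0,0,-3.6]],"turn":[[0,0,0],[0,0,0],[0,0,0],[0,0,0],[0,0,0]],"gripper":[0.8,0.8,0.8,0.8,0.8]}' 60
```

```text
[[ 0.51222752 -0.02101551]
 [ 0.51398711  0.07270013]] 0.09373216185465172
clock: 11.35
position: [0.5748, 0.0241, 0.0675]
tool_rot: [-3.141, -0.001, 3.122]
force: [0.9, 0.4, -1.3]
grip_width: 0.0505
finger_force: 64.5
```

```bash
python3 -m crank '{"travel":[[0.05,0,-0.2],[0.05,0,-0.3],[0.05,0,-0.3],[0.05,0,-0.3],[0.05,0,-0.3]],"turn":[[0,0,0],[0,0,0],[0,0,0],[0,0,0],[0,0,0]],"gripper":[0.8,0.8,0.8,0.1,0.1]}' 60
python3 -m crank '{"travel":[[0,0,0],[0,0,0],[0,0,0.5],[0,0,4],[0,0,9]],"turn":[[0,0,0],[0,0,0],[0,0,0],[0,0,0],[0,0,0]],"gripper":[0.1,0.1,0.1,0.1,0.1]}' 60
python3 -m crank '{"travel":[[0,0,2],[0,0,4],[0,0,6],[0,0,6],[0,0,6]],"turn":[[0,0,0],[0,0,0],[0,0,0],[0,0,0],[0,0,0]],"gripper":[0.1,0.1,0.1,0.1,0.1]}' 60
python3 - <<'E'
from workcell import bot
from h import *
f=bot.grab_frame("wrist");cv2.imwrite("pics/w6.png",f["pixels"][:,:,::-1]);pickle.dump(f,open("w6.pkl","wb"))
s=bot.observe();print(s["clock"],s["position"],s["tool_rot"],s["grip_width"],s["force"])
E
```

```text
clock: 11.85
position: [0.5758, 0.0241, 0.0655]
tool_rot: [3.142, 0.001, 3.122]
force: [-0.5, 0.4, 0.3]
grip_width: 0.0766
finger_force: 0.0
clock: 12.35
position: [0.5742, 0.024, 0.1548]
tool_rot: [-3.141, -0.004, 3.122]
force: [0.6, -0.8, 1.1]
grip_width: 0.0769
finger_force: 0.0
clock: 12.85
position: [0.5756, 0.0241, 0.2156]
tool_rot: [3.142, 0.001, 3.122]
force: [-0.1, -0.3, 0.2]
grip_width: 0.0769
finger_force: 0.0
12.9 [0.57536313 0.02407412 0.215003  ] [-3.14152805e+00 -3.37203330e-04  3.12160953e+00] 0.07685161882947264 [-0.85113001  0.06451069 -0.60421821]
```

View pics/w6.png

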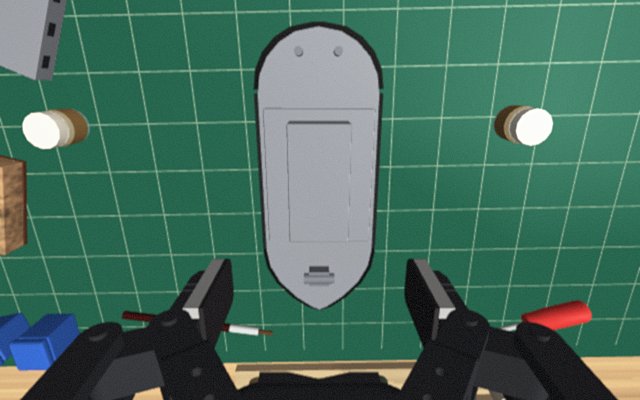

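The deckhouse sits squarely: block top at columns 287–352, rows 123–241. Next the boat deck.

```bash
python3 -m crank '{"travel":[[-1.5,-3,0],[-4,-7,0],[-6,-11,0],[-8,-15,0],[-10.5,-19.5,0]],"turn":[[0,0,-5],[0,0,-10],[0,0,-15],[0,0,-20],[0,0,-23.8]],"gripper":[0.1,0.1,0.1,0.1,0.1]}' 60
python3 -m crank '{"travel":[[-2,-3.5,0],[-3.7,-6.7,-1],[-3.7,-6.7,-2],[-3.7,-6.7,-2],[-3.7,-6.7,-2]],"turn":[[0,0,0],[0,0,0],[0,0,0],[0,0,0],[0,0,0]],"gripper":[0.1,0.1,0.1,0.1,0.1]}' 60
python3 - <<'E'
from workcell import bot
from h import *
w=pickle.load(open("w6.pkl","rb"))
P=cast(w,[[287,122],[352,122],[349,241],[290,241]],.083);print(P.round(4).tolist(),P.mean(0))
P=cast(w,[[262,108],[377,108],[375,241],[268,241]],.059);print(P.round(4).tolist(),P.mean(0))
f=bot.grab_frame("wrist");pickle.dump(f,open("w7.pkl","wb"))
s=bot.observe();print(s["clock"],s["position"],s["tool_rot"],s["grip_width"])
m,cs=blobs(f)
for c in cs:
    if len(c)>200:
      r=rect(cast(f,c,.014))
      if r[2]<150: print(r,c.mean(0))
E
```

```text
clock: 13.4
position: [0.4703, -0.1705, 0.2146]
tool_rot: [-3.142, -0.001, 2.704]
force: [1.3, -0.6, -0.5]
grip_width: 0.0766
finger_force: 0.0
clock: 13.9
position: [0.4346, -0.2357, 0.1949]
tool_rot: [3.141, -0.001, 2.707]
force: [-0.0, 0.8, -0.1]
grip_width: 0.077
finger_force: 0.0
[[0.5219, -0.0006], [0.5229, 0.051], [0.6269, 0.0495], [0.6258, -0.003]] [0.57440059 0.02422269]
[[0.5123, -0.0235], [0.5143, 0.0744], [0.6391, 0.0768], [0.637, -0.0267]] [0.57567622 0.02525905]
13.95 [ 0.43487273 -0.23563242  0.19522889] [ 3.14136059e+00 -4.50815934e-04  2.70774263e+00] 0.07664192652103219
[852.3  -8.9  29.8  26.4  81.7] [628.6143617  392.85220365]
[ 526.1 -661.8  114.5   19.   -78.4] [ 30.38231261 379.98423218]
[ 566.4 -559.4  108.4   57.7   83.7] [128.39027958 377.49268531]
[ 761.2 -132.1  105.6   78.3   65.1] [500.20428719 379.67897727]
[ 619.5 -175.4  111.    36.6   -8.2] [436.64861111 296.11777778]
[ 543.3 -229.    48.4   38.   -11.7] [367.85247253 259.22884615]
[ 494.7 -407.   146.3   53.3  -28.2] [198.44844322 274.34532967]
[ 433.1 -238.7  104.4   49.7  -25.2] [315.86094799 169.07214765]
```

```bash
python3 -m crank '{"travel":[[-0.15,-0.3,-4],[-0.15,-0.3,-8.5],[-0.15,-0.3,-13],[-0.15,-0.3,-16.5],[-0.15,-0.3,-18.1]],"turn":[[0,0,0],[0,0,0],[0,0,0],[0,0,0],[0,0,0]],"gripper":[0.1,0.1,0.1,0.1,0.1]}' 50
python3 -m crank '{"travel":[[0,0,-0.2],[0,0,-0.2],[0,0,-0.2],[0,0,-0.2],[0,0,-0.2]],"turn":[[0,0,0],[0,0,0],[0,0,0],[0,0,0],[0,0,0]],"gripper":[0.3,0.5,0.7,0.8,0.8]}' 50
python3 -m crank '{"travel":[[0,0,0],[0,0,0],[0,0,0],[0,0,0],[0,0,0]],"turn":[[0,0,0],[0,0,0],[0,0,0],[0,0,0],[0,0,0]],"gripper":[0.8,0.8,0.8,0.8,0.8]}' 50
```

```text
clock: 14.45
position: [0.4324, -0.238, 0.0116]
tool_rot: [3.141, -0.003, 2.708]
force: [1.2, -0.7, 0.4]
grip_width: 0.0769
finger_force: 0.0
clock: 14.95
position: [0.4335, -0.2398, 0.0133]
tool_rot: [3.141, 0.002, 2.706]
force: [-1.1, 1.2, 11.1]
grip_width: 0.0447
finger_force: 52.3
clock: 15.45
position: [0.4335, -0.2397, 0.0132]
tool_rot: [3.141, 0.002, 2.706]
force: [-0.6, 1.4, 11.6]
grip_width: 0.045
finger_force: 52.4
```

```bash
python3 -m crank '{"travel":[[0,0,2],[0,0,6],[0,0,11],[0,0,15],[0,0,18]],"turn":[[0,0,0],[0,0,0],[0,0,0],[0,0,0],[0,0,0]],"gripper":[0.8,0.8,0.8,0.8,0.8]}' 50
python3 -m crank '{"travel":[[1.5,3,0],[4,7,0],[6,11,0],[8,15,0],[10.5,19.5,0]],"turn":[[0,0,5],[0,0,10],[0,0,15],[0,0,20],[0,0,23.8]],"gripper":[0.8,0.8,0.8,0.8,0.8]}' 50
python3 -m crank '{"travel":[[2,3.5,0],[3.7,6.7,0],[3.7,6.9,-1],[3.7,6.9,-3],[3.7,6.9,-5]],"turn":[[0,0,0],[0,0,0],[0,0,0],[0,0,0],[0,0,0]],"gripper":[0.8,0.8,0.8,0.8,0.8]}' 50
python3 -m crank '{"travel":[[0,0,0],[0,0,0],[0,0,0],[0,0,0],[0,0,0]],"turn":[[0,0,0],[0,0,0],[0,0,0],[0,0,0],[0,0,0]],"gripper":[0.8,0.8,0.8,0.8,0.8]}' 50
python3 - <<'E'
from workcell import bot
from h import *
f=bot.grab_frame("wrist");cv2.imwrite("pics/w8.png",f["pixels"][:,:,::-1]);pickle.dump(f,open("w8.pkl","wb"))
s=bot.observe();print(s["clock"],s["position"],s["tool_rot"],s["grip_width"])
E
```

```text
clock: 15.95
position: [0.4331, -0.2398, 0.1954]
tool_rot: [3.141, 0.003, 2.706]
force: [0.6, -0.7, -0.6]
grip_width: 0.0447
finger_force: 51.5
clock: 16.45
position: [0.5374, -0.0447, 0.193]
tool_rot: [-3.141, 0.001, 3.124]
force: [0.5, -0.8, 1.1]
grip_width: 0.0444
finger_force: 51.4
clock: 16.95
position: [0.5741, 0.023, 0.1421]
tool_rot: [-3.141, 0.001, 3.122]
force: [0.9, 0.3, -1.3]
grip_width: 0.0446
finger_force: 51.5
clock: 17.45
position: [0.5744, 0.023, 0.143]
tool_rot: [3.141, 0.001, 3.121]
force: [0.4, -0.1, 0.1]
grip_width: 0.0447
finger_force: 51.4
17.5 [0.57434158 0.02303188 0.14281868] [3.14152756e+00 7.72564237e-04 3.12147734e+00] 0.04448335691981067
```

View pics/w8.png

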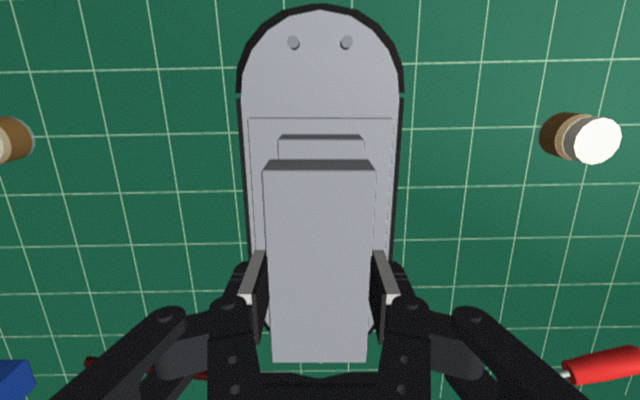

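The boat deck hangs level and aligned, with its top aft edge at row 170, columns 262–377.

```bash
python3 - <<'E'
from h import *
f=pickle.load(open("w8.pkl","rb"));P=cast(f,[[262,169],[377,169],[368,361],[271,361]],.1546);print(P.round(4).tolist(),P.mean(0))
E
python3 -m crank '{"travel":[[0.1,0.15,-1],[0.1,0.15,-2.5],[0.1,0.15,-4],[0.1,0.15,-4.6],[0.1,0.15,-4.8]],"turn":[[0,0,0],[0,0,0],[0,0,0],[0,0,0],[0,0,0]],"gripper":[0.8,0.8,0.8,0.8,0.8]}' 50
python3 -m crank '{"travel":[[0,0,0],[0,0,-0.1],[0,0,-0.2],[0,0,-0.2],[0,0,-0.2]],"turn":[[0,0,0],[0,0,0],[0,0,0],[0,0,0],[0,0,0]],"gripper":[0.8,0.8,0.8,0.8,0.8]}' 50
```

```text
[[0.5235, 0.0009], [0.5244, 0.0462], [0.6195, 0.0452], [0.6186, -0.0016]] [0.57149252 0.02269155]
clock: 18.0
position: [0.5747, 0.0246, 0.0934]
tool_rot: [-3.141, -0.001, 3.122]
force: [-0.1, -0.2, -0.2]
grip_width: 0.0446
finger_force: 51.5
clock: 18.5
position: [0.5755, 0.0246, 0.0933]
tool_rot: [3.141, 0.001, 3.122]
force: [-2.2, -0.3, 10.3]
grip_width: 0.0443
finger_force: 52.6
```

```bash
python3 -m crank '{"travel":[[0,0,0.1],[0,0,0.1],[0,0,0.1],[0,0,0.1],[0,0,0.1]],"turn":[[0,0,0],[0,0,0],[0,0,0],[0,0,0],[0,0,0]],"gripper":[0.8,0.1,0.1,0.1,0.1]}' 50
python3 -m crank '{"travel":[[0,0,0],[0,0,1],[0,0,4],[0,0,8],[0,0,12]],"turn":[[0,0,0],[0,0,0],[0,0,0],[0,0,0],[0,0,0]],"gripper":[0.1,0.1,0.1,0.1,0.1]}' 50
python3 -m crank '{"travel":[[0,0,0],[0,0,0],[0,0,0],[0,0,0],[0,0,0]],"turn":[[0,0,0],[0,0,0],[0,0,0],[0,0,0],[0,0,0]],"gripper":[0.1,0.1,0.1,0.1,0.1]}' 50
python3 - <<'E'
from workcell import bot
from h import *
f=bot.grab_frame("wrist");cv2.imwrite("pics/w9.png",f["pixels"][:,:,::-1]);pickle.dump(f,open("w9.pkl","wb"))
s=bot.observe();print(s["clock"],s["position"],s["tool_rot"],s["grip_width"])
E
```

```text
clock: 19.0
position: [0.5751, 0.0246, 0.0933]
tool_rot: [-3.142, -0.0, 3.122]
force: [0.5, 0.4, -0.2]
grip_width: 0.0769
finger_force: 0.0
clock: 19.5
position: [0.5748, 0.0245, 0.2153]
tool_rot: [-3.142, -0.0, 3.122]
force: [0.6, -0.3, 0.0]
grip_width: 0.0766
finger_force: 0.0
clock: 20.0
position: [0.5748, 0.0245, 0.2126]
tool_rot: [-3.141, -0.001, 3.122]
force: [-0.2, 0.9, 0.4]
grip_width: 0.0769
finger_force: 0.0
20.05 [0.57486015 0.02450955 0.21266955] [-3.14135355e+00 -1.13109451e-03  3.12158569e+00] 0.07704310882859053
```

View pics/w9.png

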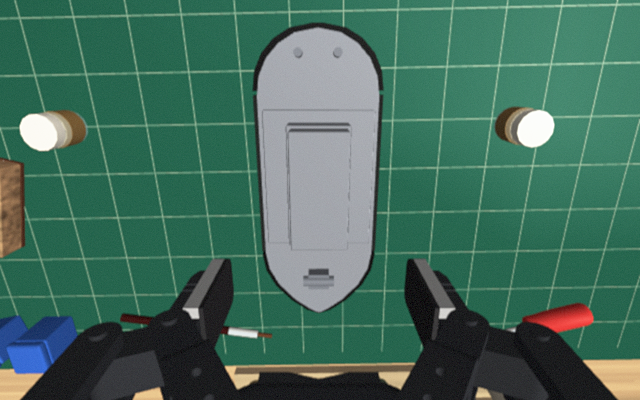

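The boat deck lies on the deckhouse, top corners about (288,131), (351,131), (349,250), (291,250). Next the wheelhouse.

```bash
python3 -m crank '{"travel":[[-1,-3,0],[-2.5,-7.5,0],[-4,-12,0],[-5.5,-16.5,0],[-7,-21,0]],"turn":[[0,0,-5],[0,0,-11],[0,0,-17],[0,0,-23],[0,0,-28.4]],"gripper":[0.1,0.1,0.1,0.1,0.1]}' 40
python3 -m crank '{"travel":[[-1,-4,0],[-2.2,-8.5,0],[-3.5,-13,0],[-4.8,-17,0],[-5.4,-19.6,-2]],"turn":[[0,0,0],[0,0,0],[0,0,0],[0,0,0],[0,0,0]],"gripper":[0.1,0.1,0.1,0.1,0.1]}' 40
python3 -m crank '{"travel":[[0,0,0],[0,0,0],[0,0,0],[0,0,0],[0,0,0]],"turn":[[0,0,0],[0,0,0],[0,0,0],[0,0,0],[0,0,0]],"gripper":[0.1,0.1,0.1,0.1,0.1]}' 40
python3 - <<'E'
from workcell import bot
from h import *
w=pickle.load(open("w9.pkl","rb"))
P=cast(w,[[288,131],[351,131],[349,250],[291,250]],.105);print(P.round(4).tolist(),P.mean(0))
f=bot.grab_frame("wrist");pickle.dump(f,open("w10.pkl","wb"))
s=bot.observe();print(s["clock"],s["position"],s["tool_rot"],s["grip_width"])
m,cs=blobs(f)
for c in cs:
    if len(c)>200:
      r=rect(cast(f,c,.015))
      if r[2]<150: print(r,c.mean(0))
E
```

```text
clock: 20.55
position: [0.5042, -0.187, 0.2132]
tool_rot: [-3.142, -0.0, 2.622]
force: [0.9, -1.1, -0.3]
grip_width: 0.077
finger_force: 0.0
clock: 21.05
position: [0.4501, -0.3853, 0.1947]
tool_rot: [-3.14, 0.003, 2.623]
force: [1.0, -0.1, -0.1]
grip_width: 0.0769
finger_force: 0.0
clock: 21.55
position: [0.4517, -0.3808, 0.1937]
tool_rot: [3.141, 0.001, 2.627]
force: [0.3, 0.2, 0.2]
grip_width: 0.0769
finger_force: 0.0
[[0.5247, 0.0026], [0.5256, 0.0484], [0.6217, 0.0477], [0.6208, 0.0004]] [0.57317568 0.02478311]
21.6 [ 0.45156886 -0.38092123  0.19362452] [3.14156192e+00 4.97945572e-04 2.62695437e+00] 0.07653585815691176
[ 555.3 -709.5   92.4   75.3   60.5] [131.26405152 380.63407494]
[ 783.9 -304.   104.4   77.2   60.5] [500.80189295 378.90045692]
[ 608.4 -582.8   72.2   32.7   -9.8] [233.87233475 368.64952026]
[ 638.5 -336.9  109.2   33.3  -12.6] [434.56201799 297.2062982 ]
[ 509.6 -565.4  109.4   33.4  -46.2] [202.48971722 297.73136247]
[ 451.3 -382.6   47.3   41.7   59.7] [317.94324926 172.79413947]
[ 541.5 -217.4   48.9   39.5   24.7] [511.80726381 168.1561943 ]
```

```bash
python3 -m crank '{"travel":[[0,-0.15,-4],[0,-0.15,-8.5],[0,-0.15,-13],[0,-0.15,-16.5],[0,-0.15,-18]],"turn":[[0,0,0],[0,0,0],[0,0,0],[0,0,0],[0,0,0]],"gripper":[0.1,0.1,0.1,0.1,0.1]}' 30
python3 -m crank '{"travel":[[0,0,0],[0,0,0],[0,0,0],[0,0,0],[0,0,0]],"turn":[[0,0,0],[0,0,0],[0,0,0],[0,0,0],[0,0,0]],"gripper":[0.3,0.5,0.7,0.8,0.8]}' 30
python3 -m crank '{"travel":[[0,0,0],[0,0,0],[0,0,0],[0,0,0],[0,0,0]],"turn":[[0,0,0],[0,0,0],[0,0,0],[0,0,0],[0,0,0]],"gripper":[0.8,0.8,0.8,0.8,0.8]}' 30
```

```text
clock: 22.1
position: [0.4502, -0.3817, 0.0105]
tool_rot: [3.141, -0.003, 2.626]
force: [0.1, 0.6, 1.2]
grip_width: 0.0769
finger_force: 0.0
clock: 22.6
position: [0.4521, -0.3836, 0.0152]
tool_rot: [-3.141, 0.003, 2.626]
force: [-1.4, 0.8, 11.3]
grip_width: 0.0433
finger_force: 32.0
clock: 23.1
position: [0.4521, -0.3836, 0.0152]
tool_rot: [-3.141, 0.003, 2.626]
force: [-1.6, 1.1, 10.3]
grip_width: 0.0428
finger_force: 32.0
```

```bash
python3 -m crank '{"travel":[[0,0,2],[0,0,6],[0,0,11],[0,0,15],[0,0,18]],"turn":[[0,0,0],[0,0,0],[0,0,0],[0,0,0],[0,0,0]],"gripper":[0.8,0.8,0.8,0.8,0.8]}' 30
python3 -m crank '{"travel":[[1,3,0],[2.5,7.5,0],[4,12,0],[5.5,16.5,0],[7,21,0]],"turn":[[0,0,5],[0,0,11],[0,0,17],[0,0,23],[0,0,28.4]],"gripper":[0.8,0.8,0.8,0.8,0.8]}' 30
python3 -m crank '{"travel":[[2,4.5,0],[4,9,0],[6,13.5,0],[7.2,17,0],[7.6,19.7,0]],"turn":[[0,0,0],[0,0,0],[0,0,0],[0,0,0],[0,0,0]],"gripper":[0.8,0.8,0.8,0.8,0.8]}' 30
python3 -m crank '{"travel":[[0,0,-1],[0,0,-2],[0,0,-3],[0,0,-3],[0,0,-3]],"turn":[[0,0,0],[0,0,0],[0,0,0],[0,0,0],[0,0,0]],"gripper":[0.8,0.8,0.8,0.8,0.8]}' 30
python3 - <<'E'
from workcell import bot
from h import *
f=bot.grab_frame("wrist");cv2.imwrite("pics/w11.png",f["pixels"][:,:,::-1]);pickle.dump(f,open("w11.pkl","wb"))
s=bot.observe();print(s["clock"],s["position"],s["tool_rot"],s["grip_width"])
E
```

```text
clock: 23.6
position: [0.4516, -0.3833, 0.1973]
tool_rot: [-3.141, 0.004, 2.626]
force: [0.2, -1.2, -0.5]
grip_width: 0.0435
finger_force: 30.8
clock: 24.1
position: [0.5216, -0.1712, 0.1946]
tool_rot: [-3.141, 0.002, 3.126]
force: [1.7, -0.0, -0.4]
grip_width: 0.0431
finger_force: 30.8
clock: 24.6
position: [0.5981, 0.0271, 0.1943]
tool_rot: [3.141, 0.002, 3.124]
force: [0.1, 0.3, 0.1]
grip_width: 0.0429
finger_force: 30.8
clock: 25.1
position: [0.597, 0.0231, 0.1633]
tool_rot: [-3.141, -0.0, 3.12]
force: [0.2, 0.4, -0.5]
grip_width: 0.0432
finger_force: 30.8
25.15 [0.59721425 0.0233466  0.16356126] [-3.14145836e+00  2.54228836e-04  3.12052271e+00] 0.04307168326463451
```

View pics/w11.png

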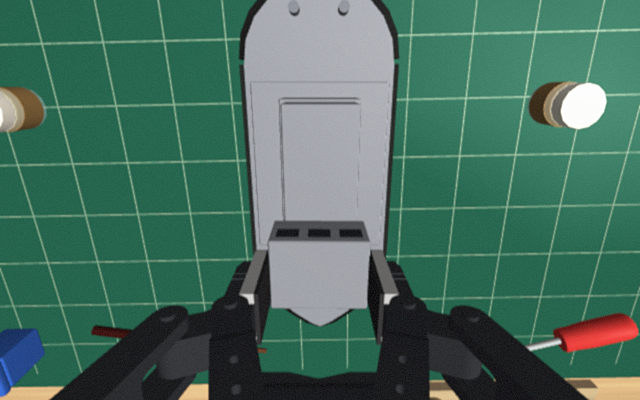

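The wheelhouse is held level, with its top at columns 268–370, rows 240–308, over the bow half.

```bash
python3 - <<'E'
from h import *
f=pickle.load(open("w11.pkl","rb"));P=cast(f,[[268,240],[370,240],[367,308],[272,308]],.1753);print(P.round(4).tolist(),P.mean(0))
E
python3 -m crank '{"travel":[[0.1,0.1,-1],[0.1,0.1,-2.5],[0.1,0.1,-3.8],[0.1,0.1,-4.3],[0.1,0.1,-4.5]],"turn":[[0,0,0],[0,0,0],[0,0,0],[0,0,0],[0,0,0]],"gripper":[0.8,0.8,0.8,0.8,0.8]}' 30
python3 -m crank '{"travel":[[0,0,0],[0,0,-0.1],[0,0,-0.1],[0,0,-0.1],[0,0,-0.1]],"turn":[[0,0,0],[0,0,0],[0,0,0],[0,0,0],[0,0,0]],"gripper":[0.8,0.8,0.8,0.8,0.8]}' 30
```

```text
[[0.5767, 0.0014], [0.5776, 0.0444], [0.6115, 0.044], [0.6106, 0.0009]] [0.59411101 0.02268612]
clock: 25.65
position: [0.5979, 0.025, 0.1176]
tool_rot: [-3.141, -0.001, 3.122]
force: [0.6, 0.2, -1.0]
grip_width: 0.0432
finger_force: 30.8
clock: 26.15
position: [0.5982, 0.0251, 0.1175]
tool_rot: [3.142, 0.0, 3.122]
force: [-0.3, 0.0, -0.5]
grip_width: 0.0432
finger_force: 30.8
```

```bash
python3 -m crank '{"travel":[[0.05,0,-0.1],[0.05,0,-0.1],[0.05,0,-0.1],[0.05,0,-0.1],[0.05,0,-0.1]],"turn":[[0,0,0],[0,0,0],[0,0,0],[0,0,0],[0,0,0]],"gripper":[0.8,0.8,0.1,0.1,0.1]}' 30
python3 -m crank '{"travel":[[0,0,0],[0,0,1],[0,0,3],[0,0,6.5],[0,0,9.5]],"turn":[[0,0,0],[0,0,0],[0,0,0],[0,0,0],[0,0,0]],"gripper":[0.1,0.1,0.1,0.1,0.1]}' 30
python3 -m crank '{"travel":[[-3,0,0],[-3,0,0],[-3,0,0],[-3,0,0],[-3,0,0]],"turn":[[0,0,0],[0,0,0],[0,0,0],[0,0,0],[0,0,0]],"gripper":[0.1,0.1,0.1,0.1,0.1]}' 30
python3 - <<'E'
from workcell import bot
from h import *
f=bot.grab_frame("wrist");cv2.imwrite("pics/w12.png",f["pixels"][:,:,::-1]);pickle.dump(f,open("w12.pkl","wb"))
s=bot.observe();print(s["clock"],s["position"],s["tool_rot"],s["grip_width"])
E
```

```text
clock: 26.65
position: [0.5986, 0.0251, 0.1162]
tool_rot: [-3.142, -0.0, 3.122]
force: [1.0, 1.6, 0.4]
grip_width: 0.0769
finger_force: 0.0
clock: 27.15
position: [0.5986, 0.025, 0.2134]
tool_rot: [3.142, 0.0, 3.122]
force: [0.6, -0.3, -0.1]
grip_width: 0.077
finger_force: 0.0
clock: 27.65
position: [0.569, 0.0251, 0.2111]
tool_rot: [-3.142, -0.0, 3.122]
force: [0.4, 0.5, -0.5]
grip_width: 0.0767
finger_force: 0.0
27.7 [0.5689018  0.02506502 0.21104458] [-3.14149794e+00 -3.60959926e-04  3.12150089e+00] 0.0769132793190916
```

View pics/w12.png

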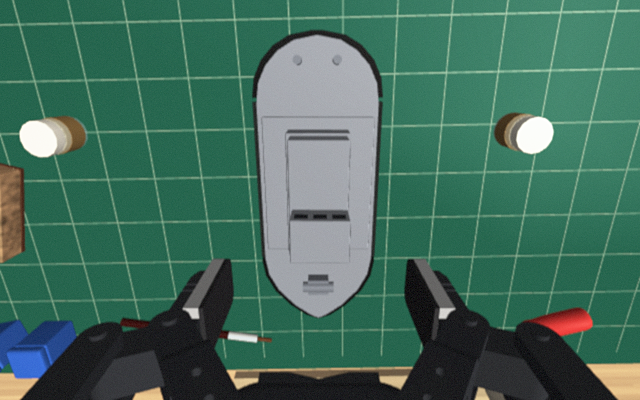

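The wheelhouse stands square on the bow half, with its aft face at row 216 and its top down to row ~262. Last, the funnel, measured numerically because the picture quota is used up.

```bash
python3 -m crank '{"travel":[[-1,3,0],[-2.4,7.5,0],[-3.8,12,0],[-5.2,16.5,0],[-6.6,21,0]],"turn":[[0,0,0],[0,0,0],[0,0,0],[0,0,0],[0,0,0]],"gripper":[0.1,0.1,0.1,0.1,0.1]}' 25
python3 -m crank '{"travel":[[-1.4,4.5,0],[-2.8,9,0],[-4,12.5,0],[-4.7,15,0],[-4.8,15.6,-1]],"turn":[[0,0,0],[0,0,0],[0,0,0],[0,0,0],[0,0,0]],"gripper":[0.1,0.2,0.2,0.2,0.2]}' 25
python3 -m crank '{"travel":[[0,0,0],[0,0,0],[0,0,0],[0,0,0],[0,0,0]],"turn":[[0,0,0],[0,0,0],[0,0,0],[0,0,0],[0,0,0]],"gripper":[0.2,0.2,0.2,0.2,0.2]}' 25
python3 - <<'E'
from workcell import bot
from h import *
w=pickle.load(open("w12.pkl","rb"))
P=cast(w,[[290,221],[351,221],[350,263],[292,263]],.129);print("wheel",P.round(4).tolist(),P.mean(0))
P=cast(w,[[287,138],[350,138]],.105);print("boat aft",P)
f=bot.grab_frame("wrist");cv2.imwrite("pics/w13.png",f["pixels"][:,:,::-1]);pickle.dump(f,open("w13.pkl","wb"))
s=bot.observe();print(s["clock"],s["position"],s["tool_rot"],s["grip_width"])
E=f["extrinsics"];C=-E[:3,:3].T@E[:3,3];print(C, proj(f,[[.455,.391,.003],[.455,.391,.041]]))
m,cs=blobs(f)
q=proj(f,[.455,.391,.02])[0]
for c in cs:
    if np.linalg.norm(c.mean(0)-q)<40:
      P=cast(f,c,.005)*1000
      print(len(c),rect(P/1000),P.min(0),P.max(0)); P=cast(f,c,.041)*1000; print(P.min(0),P.max(0),c.min(0),c.max(0))
E
```

```text
clock: 28.2
position: [0.502, 0.2368, 0.2112]
tool_rot: [-3.141, -0.0, 3.121]
force: [1.3, 0.6, 0.2]
grip_width: 0.0769
finger_force: 0.0
clock: 28.7
position: [0.4534, 0.3949, 0.2016]
tool_rot: [3.139, 0.0, 3.125]
force: [0.1, -0.3, -0.6]
grip_width: 0.0682
finger_force: 0.0
clock: 29.2
position: [0.455, 0.3906, 0.2016]
tool_rot: [3.141, 0.0, 3.121]
force: [0.1, -0.3, -0.1]
grip_width: 0.0686
finger_force: 0.0
wheel [[0.5791, 0.0038], [0.58, 0.0472], [0.6137, 0.0468], [0.6128, 0.0038]] [0.59637144 0.02540973]
boat aft [[0.52382554 0.00231582]
 [0.52473887 0.04811858]]
29.25 [0.45493439 0.39071759 0.20155532] [3.14142516e+00 2.90813357e-04 3.12090012e+00] 0.06807649805143023
[0.37243007 0.39131765 0.34404134] [[319.53904711 167.81987885]
 [319.69789439 177.57110306]]
422 [458.1 389.3  41.   33.   -1.2] [437.51286919 372.89333929] [478.599095   405.89049809]
[430.60226378 374.8496644 ] [467.32588253 404.34312738] [301.875 151.375] [334.125 190.375]
46 [428.7 398.2   3.7   2.   88.8] [427.65054634 396.31388003] [429.72158102 400.07432773]
[421.78713955 395.78337131] [423.63826816 399.14452812] [324.375 141.375] [328.125 143.375]
```

```bash
python3 -m crank '{"travel":[[0,-0.1,-4],[0,-0.1,-8.5],[0,-0.1,-13],[0,-0.1,-16.5],[0,-0.1,-18.2]],"turn":[[0,0,0],[0,0,0],[0,0,0],[0,0,0],[0,0,0]],"gripper":[0.2,0.2,0.2,0.2,0.2]}' 25
python3 -m crank '{"travel":[[0,0,0],[0,0,0],[0,0,0],[0,0,0],[0,0,0]],"turn":[[0,0,0],[0,0,0],[0,0,0],[0,0,0],[0,0,0]],"gripper":[0.4,0.5,0.6,0.7,0.8]}' 25
python3 -m crank '{"travel":[[0,0,0],[0,0,0],[0,0,0],[0,0,0],[0,0,0]],"turn":[[0,0,0],[0,0,0],[0,0,0],[0,0,0],[0,0,0]],"gripper":[0.9,0.9,0.9,0.9,0.9]}' 25
```

```text
clock: 29.75
position: [0.4536, 0.389, 0.0163]
tool_rot: [-3.139, -0.002, 3.122]
force: [0.1, -0.2, 0.2]
grip_width: 0.0685
finger_force: 0.0
clock: 30.25
position: [0.4552, 0.3905, 0.0206]
tool_rot: [3.14, 0.001, 3.121]
force: [-0.1, -1.0, 8.6]
grip_width: 0.023
finger_force: 24.0
clock: 30.75
position: [0.4552, 0.3906, 0.0206]
tool_rot: [3.14, 0.001, 3.121]
force: [-1.5, -0.8, 9.2]
grip_width: 0.0229
finger_force: 24.0
```

```bash
python3 -m crank '{"travel":[[0,0,2],[0,0,6.5],[0,0,11],[0,0,15.5],[0,0,19]],"turn":[[0,0,0],[0,0,0],[0,0,0],[0,0,0],[0,0,0]],"gripper":[0.9,0.9,0.9,0.9,0.9]}' 25
python3 -m crank '{"travel":[[1,-3,0],[2.2,-7.5,0],[3.4,-12,0],[4.6,-16.5,0],[5.8,-21,0]],"turn":[[0,0,0],[0,0,0],[0,0,0],[0,0,0],[0,0,0]],"gripper":[0.9,0.9,0.9,0.9,0.9]}' 25
python3 -m crank '{"travel":[[1.2,-4.5,0],[2.2,-9,0],[3,-12.5,0],[3.5,-15,0],[3.6,-15.6,0]],"turn":[[0,0,0],[0,0,0],[0,0,0],[0,0,0],[0,0,0]],"gripper":[0.9,0.9,0.9,0.9,0.9]}' 25
python3 -m crank '{"travel":[[0,0,-1],[0,0,-2.5],[0,0,-4],[0,0,-4],[0,0,-4]],"turn":[[0,0,0],[0,0,0],[0,0,0],[0,0,0],[0,0,0]],"gripper":[0.9,0.9,0.9,0.9,0.9]}' 25
```

```text
clock: 31.25
position: [0.4549, 0.3903, 0.2129]
tool_rot: [3.14, 0.002, 3.121]
force: [0.3, 0.7, -0.7]
grip_width: 0.023
finger_force: 24.8
clock: 31.75
position: [0.5129, 0.1783, 0.2101]
tool_rot: [3.141, 0.001, 3.122]
force: [1.5, 0.4, -0.8]
grip_width: 0.0229
finger_force: 24.8
clock: 32.25
position: [0.549, 0.0207, 0.21]
tool_rot: [-3.141, 0.001, 3.118]
force: [0.1, 0.4, -0.6]
grip_width: 0.0229
finger_force: 24.8
clock: 32.75
position: [0.5484, 0.0252, 0.1693]
tool_rot: [3.141, -0.0, 3.123]
force: [0.6, 0.5, -0.4]
grip_width: 0.0231
finger_force: 24.8
```

```bash
python3 -m crank '{"travel":[[0,0,-1],[0,0,-2.5],[0,0,-3.8],[0,0,-4.3],[0,0,-4.5]],"turn":[[0,0,0],[0,0,0],[0,0,0],[0,0,0],[0,0,0]],"gripper":[0.9,0.9,0.9,0.9,0.9]}' 25
python3 -m crank '{"travel":[[0.05,0,0],[0.05,0,-0.2],[0.05,0,-0.2],[0.05,0,-0.2],[0.05,0,-0.2]],"turn":[[0,0,0],[0,0,0],[0,0,0],[0,0,0],[0,0,0]],"gripper":[0.9,0.9,0.9,0.9,0.9]}' 25
```

```text
clock: 33.25
position: [0.5484, 0.0241, 0.1237]
tool_rot: [-3.141, -0.001, 3.122]
force: [1.4, -0.0, 0.3]
grip_width: 0.0228
finger_force: 24.8
clock: 33.75
position: [0.5495, 0.0241, 0.1227]
tool_rot: [3.141, 0.001, 3.122]
force: [1.0, 0.2, 5.6]
grip_width: 0.0229
finger_force: 25.1
```

Contact comes at the expected height. I'll release, retreat straight up and check.

```bash
python3 -m crank '{"travel":[[0,0,0.1],[0,0,0.1],[0,0,0.1],[0,0,0.1],[0,0,0.1]],"turn":[[0,0,0],[0,0,0],[0,0,0],[0,0,0],[0,0,0]],"gripper":[0.9,0.2,0.2,0.2,0.2]}' 25
python3 -m crank '{"travel":[[0,0,0],[0,0,1.5],[0,0,4.5],[0,0,8],[0,0,12]],"turn":[[0,0,0],[0,0,0],[0,0,0],[0,0,0],[0,0,0]],"gripper":[0.2,0.2,0.2,0.2,0.2]}' 25
python3 -m crank '{"travel":[[0,0,0],[0,0,0],[0,0,0],[0,0,0],[0,0,0]],"turn":[[0,0,0],[0,0,0],[0,0,0],[0,0,0],[0,0,0]],"gripper":[0.2,0.2,0.2,0.2,0.2]}' 25
python3 - <<'E'
from workcell import bot
from h import *
f=bot.grab_frame("wrist");cv2.imwrite("pics/w14.png",f["pixels"][:,:,::-1]);pickle.dump(f,open("w14.pkl","wb"))
g=cv2.GaussianBlur(cv2.cvtColor(f["pixels"],cv2.COLOR_RGB2GRAY),(3,3),0)
# dark bore of the funnel (only dark disc on the after half), upright -> centre at z .143
q=proj(f,[[.549,.0246,.143],[.549,.0246,.105]]);print(q)
u,v=q.mean(0).astype(int);roi=g[v-45:v+45,u-40:u+40]
cs,_=cv2.findContours((roi<110).astype(np.uint8),cv2.RETR_EXTERNAL,cv2.CHAIN_APPROX_NONE)
for c in cs:
    if len(c)>15:
        (x,y),r=cv2.minEnclosingCircle(c);print((x+u-40,y+v-45),r,cast(f,[x+u-40,y+v-45],.143))
w=pickle.load(open("w12.pkl","rb"));print(bot.observe()["position"])
t=bot.grab_frame("top");m,cs=blobs(t);
for n,p in(("a",(245,188)),("b",(417,190))):
    for c in cs:
        if cv2.pointPolygonTest(c.astype(np.float32),p,False)>=0: print(n,rect(cast(t,c,.047)))
for r in roi[::4,::3]: print(' '.join(f"{k:3d}" for k in r))
E
```

```text
clock: 34.25
position: [0.5491, 0.0241, 0.1232]
tool_rot: [-3.142, -0.0, 3.122]
force: [0.8, 0.0, -0.1]
grip_width: 0.0683
finger_force: 0.0
clock: 34.75
position: [0.5486, 0.0241, 0.2441]
tool_rot: [-3.141, -0.001, 3.122]
force: [0.0, -0.6, 0.0]
grip_width: 0.0687
finger_force: 0.0
clock: 35.25
position: [0.5488, 0.0241, 0.2425]
tool_rot: [-3.141, -0.001, 3.122]
force: [-0.5, 0.4, -0.3]
grip_width: 0.0683
finger_force: 0.0
[[320.28171015 199.49152178]
 [320.03768692 185.17350627]]
(np.float64(320.5), np.float64(226.0)) 25.578411102294922 [[0.57057923 0.02437688]]
(np.float64(318.67391204833984), np.float64(198.0)) 11.716766357421875 [[0.54779516 0.02341667]]
(np.float64(317.2261428833008), np.float64(184.28838348388672)) 12.777214050292969 [[0.53707821 0.02255607]]
(np.float64(320.0), np.float64(156.0)) 25.020092010498047 [[0.51592195 0.02499704]]
(np.float64(319.4905662536621), np.float64(149.0)) 26.509532928466797 [[0.51084197 0.02472606]]
[0.54889669 0.02404195 0.24264406]
a [534.5 219.2  40.2  39.5  65. ]
b [ 528.5 -224.3   41.5   39.4  -78.6]
173 172 172 172 149 111 112 111 113
[... 1748 characters left out ...]
 169 171 170 171 171 171 172 171 160 173 172 174 171
171 171 171 172 146 154 170 170 170 170 170 170 171 171 172 172 171 171 172 171 171 173 147 172 172 172 171
170 170 171 171 150 155 109 110 111 111 111 112 111 111 113 111 112 118 121 121 120 121 147 172 172 172 172
170 171 170 172 147 136  73  51  50  50  62  83  58  50  49  57  80  78  57  59  59  63 116 171 171 170 171
170 170 171 171 153 100  77  66  67  67  71  84  70  61  61  59  81  79  61  59  60  63  94 170 171 170 171
170 170 170 172 150 142 169 171 171 170 170 170 170 170 170 170 173 170 170 171 171 170 169 163 170 171 171
171 171 169 172 149 134 170 169 169 170 170 171 169 170 171 170 169 170 170 169 171 170 170 158 172 172 171
```

The funnel bore is at (318.7,198), which casts to (0.548, 0.023). That is 25 mm aft of the boat deck's centre and upright. The wheelhouse is in place and neither jar has moved.

```bash
python3 -c "
from workcell import bot
print(bot.job_done())"
```

```text
the job is handed in; nothing more can be done
None
```

The tug is dry-fitted bottom to top and the job is handed in at about 35 s of robot time. By my camera measurements every part is within about 3 mm of its target and the jars have not moved; the hand-in returned no verdict.

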